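# Clamp a slat in a drill guide by stroking its wing screw

### The arm

A 6-joint arm with a two-finger parallel gripper is mounted at the origin on the work surface. World frame = base frame: x ahead of the robot, y to its left, z up, the work surface at z = 0. Lengths are in mm, angles in rad, forces in N, time in s.
With the tool pointing down it reaches from about 275 to 1000 mm from the base axis. Payload 8.4 kg.
Tool frame: the origin (TCP) lies between the finger pads; the fingertips stand 11 mm ahead of it and the grasp point (between the pads) lies 8 mm behind it; z points along the fingers, y is the direction in which the jaws open and shut (so a half turn about z gives the same grasp; the last joint's range is limited). The gripper opens to 85 mm and grips with 20 to 120 N. Pads are 22 mm wide; open, the fingers measure 114 mm over their backs; the gripper's body (76 mm by 85 mm) begins 54 mm behind the grasp point. The pads swing forward as they close: fully open they stand 13 mm farther back than shut.
Start: joints at [1.164, 0.353, 1.633, -0, 1.155, -0.002], TCP at [246.146, 574.491, 242.281] pointing down, gripper open.
Joint ranges: [-2.63, 2.63], [-0.92, 2.1], [0.06, 2.66], [-1.3, 4.44], [0, 2.69], [-3.02, 3.02]. Speed limits (rad/s): [2.22, 2.22, 2.79, 3.14, 3.14, 3.14].

### API

Orientations are given as [roll, pitch, yaw] about the fixed x, y, z axes, in that order (R = Rz(yaw) Ry(pitch) Rx(roll)).
In Python, from rig import r, eyes gives the robot as it stands. The module is installed in compiled form; this text tells all that it offers.
- The arm moves only by the tool servo_tool, never from a script. Its argument "rows" is a list of rows, each a list of 3 entries, a list of its own where there are three numbers: the shift along the world's x, y, z in cm, then the turn about the world's z in rad, then the finger opening in cm, from 0 to 8.54. A call has 1 to 5 rows; each row shifts and turns the commanded pose from where the row before left it; what a row does not reach is not made up. A row lasts 1/12 s, in which the tool goes at most 41.7 mm and 7.16 degrees, less where a joint would pass 70% of its speed; a pose out of reach is approached as far as the arm can. A call is refused whole if a number of a shift passes 4.17 or a number of a turn 0.125, either way. A call with a gripper value outside its range is refused whole. The fingers move at their own pace and stop on an object; "squeeze" is the grip in N (left out, the last holds). Time passes only in rows, so rows that do not move let the fingers close. It gives the time, the measured TCP pose, the force and the opening at its end, in the units of the state.
- r.sense(): the state, without advancing time (a new reading comes with each control period).
- eyes.grab_frame(name): name is "side" or "top" or "wrist"; returns a dict with "frame" (400x640x3 uint8, red, green, blue), "depth" (400x640 float32, mm along the optical axis (not along the pixel's ray), 0 where there is no reading), "vertical_fov" (degrees; the focal length in pixels is half the picture's height over the tangent of half this angle, whatever the lens; pixels are square), "cx", "cy" (the principal point, pixels), "camera_from_world" (4x4, takes a point from world to camera coordinates); the wrist camera has in their place "hand_eye" (4x4, takes a point from camera to tool coordinates, whose origin is the TCP and whose axes are the flange's). Camera axes: x right, y down, z forward; pixel columns grow to the right and rows downward; lengths in mm; the calibration is good to about 2 mm. The wrist camera is an equidistant fisheye: a pixel r from the principal point sees the ray r / f radians off the axis. A picture is of the moment at which its call begins: read the wrist's pose just before it.
- r.sign_off(): hands the job in, once; it reports no verdict.
The state is a dict: "clock": time; "qpos": joint angles; "qvel": joint speeds; "joint_efforts": joint torques, N m; "eef_pos": TCP position; "tcp_rot": TCP orientation; "contact_force": force on the tool from outside, world axes, zero at the start; "wrist_torque": the same for the moment, N m; "opening": opening from 0.0 (shut) to 1.0 (fully open).
Only numpy, scipy, OpenCV 4.12 (cv2) and the standard library are available. Lean on these libraries where they do the work, as an engineer would, in place of code of your own. Each camera call takes 0.05 s, during which the arm holds its last target.

### The job

Make the wooden slat ready for drilling: push it along the channel of the aluminium drill guide with a fingertip until its front end is home against the end stop, then wind the loose wing screw down onto it (clockwise seen from above) with repeated sideways fingertip strokes on its wings, until it seats and turns no further. Grip, pinch and lift nothing, and leave the other things on the table where they are.

Things in the scene. Friction and masses are not known exactly. Their poses are not given: they have to be found in the camera images.
- guide: Silver aluminium drill guide, fixed to the glass. Origin on the table under the wing screw's axis, z up; a channel runs along its y, open at -y, where the slat sticks out. Base plate x -40..40, y -70..86 mm, top z 8. Rails: inner faces x -16 and 16, top z 18. Bridge over the channel: x -28..28, y -15..62, underside z 30, top z 40.
- tower_top (a point): Centre of the top of the guide's round drill tower: radius 14 mm, on the bridge, axis at guide y = 50, top z 84 mm. It leaves too little room for a fingertip between it and the wings, so the wings are stroked on the other sides (guide +x, -y, -x).
- stop_face (a point): Centre of the inner face of the end stop, a bar across the channel's +y end: at guide y = 74, z 14 mm; the bar's top is at z 26.
- slat: Loose wooden slat 30 wide (x), 160 long (y), 12 mm thick, about 45 g, in the channel on the base plate (underside z 8, top z 20). Origin at the centre of its underside, axes as the guide's. It starts 20 to 45 mm short of the stop and slides to the guide's +y; when home its origin is at guide y = -6 mm. The gap at the stop can be seen from above.
- slat_tail (a point): Centre of the slat's rear end face (towards the guide's -y), 14 mm above the table: the place to push. It always stands out of the channel, 16 mm or more beyond the base plate's edge.
- screw: Steel wing screw, upright axis through the bridge, lead 4 mm per turn. Hub radius 9; two opposite upright wings, 6 thick, reaching 30 mm from the axis, 18 high: z 48..66 mm above the table when fully up, 43..61 when seated. Origin on the axis. A black foot below comes down on the slat. Friction 0.02 N m: about 1 N on a wing turns it; it stays where it is left.
- screw_turn (a joint): Turn of the wing screw in rad, growing clockwise seen from above. 0 is fully up; 7.854 is seated on the slat, a hard stop (wings then lie along the channel). Starts between 0 and 3.0. Wing A points at the angle minus this value from the guide's x axis (about z up); wing B is opposite.
- screw_hub (a point): Point on the screw's axis at half the height of the wings.
- wing_a (a point): Point in the middle of wing A, 20 mm from the axis, at half the height of the wings.
- wing_b (a point): The same point of wing B, opposite wing A.
- tray: Bystander: round stainless steel magnetic tray, 116 mm across, 18 high, holding brass-toned pins. Origin under its centre. Beyond the guide's stop.
- hammer: Bystander: black nylon hammer, 270 mm long, lying beside the guide's +x side.
- pot: Bystander: grey silicone bumper pot, 60 mm across, 45 high, on the guide's -x side. Origin under its centre.
- bitcase: Bystander: small black drill bit case 45 x 75 x 22 mm, on the guide's -x side. Origin under its centre.
- tape: Bystander: grey tape measure 65 x 34 x 62 mm at the right. Origin under its centre.
- bowl: Bystander: white key bowl, 150 mm across, 50 high, at the far right. Origin under its centre.
- box: Bystander: wooden box 110 x 160 x 65 mm, fixed, with a shut hinged flap lid, at the far left. Origin under its centre.
- flap (a joint): Opening of the box's flap lid in rad, 0 shut; leave it shut.
Not all that is in view belongs to the job. Several things have the shape of the slat; the one meant has the colours described above. There is more than one size of the guide; the job needs the larger.

How it is judged:
By the outcome, as a careful person would: the job done as asked, in the order asked, and still so for the second after the job is handed in, with the robot touching nothing.
It also fails if it takes over 54 s, if anything falls off the work surface, if the arm or the gripper's body presses on something with over 40 N, if the wrist force passes 120 N, or if a joint passes its speed limit or range.

## Working session

There is one attempt and no reset: what is moved stays moved. The work goes in short steps, Python scripts to look and compute and a tool call to move; the robot and the scene stay as the last step left them, time stands still between calls to the robot, and variables do not carry over. Pictures are saved under pics/ and viewed, and the job is handed in when it is done.

Besides the shell and the picture viewer there is one more tool, called as name([rows], argument=value, ...), one row to a line, values as JSON. servo_tool: Moves the arm, as the interface text tells. Its arguments: {"type":"object","properties":{"rows":{"type":"array"},"squeeze":{"type":"number"}},"required":["rows"]}

```bash
mkdir -p pics; cat > h.py <<'E'
import numpy as np, cv2
from rig import r, eyes
def save(name,fn,box=None,s=1):
    d=eyes.grab_frame(name); im=d["frame"][:,:,::-1]
    if box: x0,y0,x1,y1=box; im=im[y0:y1,x0:x1]
    im=cv2.resize(im,None,fx=s,fy=s,interpolation=cv2.INTER_CUBIC)
    cv2.imwrite("pics/"+fn,im); np.save("/tmp/"+name+".npy",d,allow_pickle=True); return d
def load(name): return np.load("/tmp/"+name+".npy",allow_pickle=True).item()
def f(d): return 200/np.tan(np.radians(d["vertical_fov"])/2)
def ray(d,u,v):
    T=np.linalg.inv(d["camera_from_world"]); F=f(d)
    return T[:3,3],T[:3,:3]@np.array([(u-d["cx"])/F,(v-d["cy"])/F,1])
def atz(d,u,v,z):
    o,k=ray(d,u,v); return o+k*(z-o[2])/k[2]
def dep(d,u,v):
    o,k=ray(d,u,v); return o+k*d["depth"][int(round(v)),int(round(u))]
def proj(d,p):
    c=d["camera_from_world"]@np.append(p,1); return f(d)*c[:2]/c[2]+[d["cx"],d["cy"]]
E
python3 - <<'E'
from h import *
s=r.sense(); print(s)
for n in("top","side","wrist"):
    d=save(n,n+"0.png"); print(n,d["vertical_fov"],d["cx"],d["cy"])
    if n!="wrist": print(np.linalg.inv(d["camera_from_world"]).round(3))
    else: print(d["hand_eye"].round(3))
E
```

```text
{'clock': 0.0, 'qpos': array([ 1.16358915e+00,  3.53654266e-01,  1.63415909e+00, -9.60811709e-06,
        1.15518941e+00, -2.42995636e-03]), 'qvel': array([ 1.08300178e-03,  1.35544618e-06,  5.87276512e-04, -5.97739456e-04,
       -1.04874318e-03,  4.20111850e-04]), 'joint_efforts': array([ 5.55057159e-05, -6.05258560e+01, -3.42053962e+01, -2.08404740e-04,
        9.77464282e-03, -2.08419556e-05]), 'eef_pos': array([245.96656727, 574.05161836, 241.54716767]), 'tcp_rot': array([-3.14018252e+00,  5.35817533e-06,  2.73681933e+00]), 'contact_force': array([-1.23959052, -0.20677269, -0.39570624]), 'wrist_torque': array([ 0.01384173, -0.03629124, -0.01090025]), 'opening': 1.0033135295152835}
top 44.63815423686529 326.0176188027557 204.56697458988802
[[-8.800000e-02 -9.740000e-01  2.100000e-01  2.840820e+02]
 [-9.960000e-01  8.500000e-02 -2.300000e-02  4.214000e+01]
 [ 5.000000e-03 -2.110000e-01 -9.780000e-01  1.654992e+03]
 [ 0.000000e+00  0.000000e+00  0.000000e+00  1.000000e+00]]
side 52.26636947772675 319.71493882531536 199.1977136323021
[[ 7.94000e-01 -4.46000e-01  4.13000e-01  1.22753e+02]
 [-6.08000e-01 -5.78000e-01  5.45000e-01 -6.06519e+02]
 [-5.00000e-03 -6.83000e-01 -7.30000e-01  9.12466e+02]
 [ 0.00000e+00  0.00000e+00  0.00000e+00  1.00000e+00]]
wrist 65.70646984690485 324.606875010458 199.97180718064658
[[ 0.00000e+00 -9.66000e-01 -2.58000e-01  6.51000e+01]
 [ 1.00000e+00  1.00000e-03 -1.00000e-03 -7.33000e-01]
 [ 1.00000e-03 -2.58000e-01  9.66000e-01 -1.32827e+02]
 [ 0.00000e+00  0.00000e+00  0.00000e+00  1.00000e+00]]
```

View pics/top0.png

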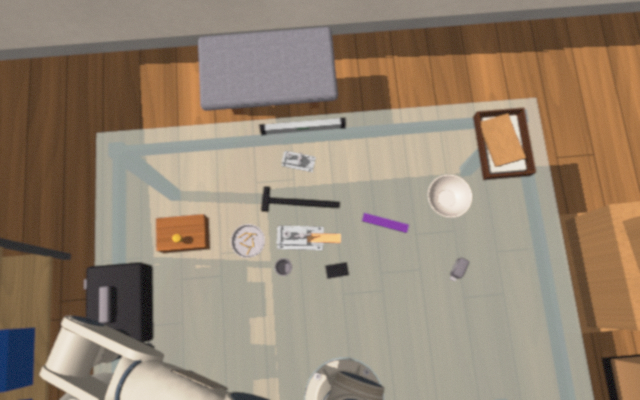

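View pics/side0.png

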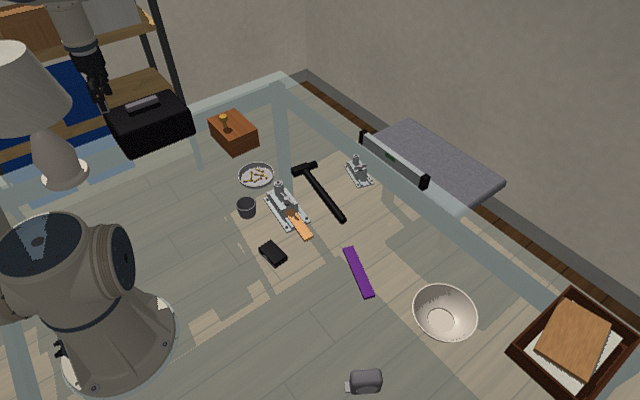

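View pics/wrist0.png

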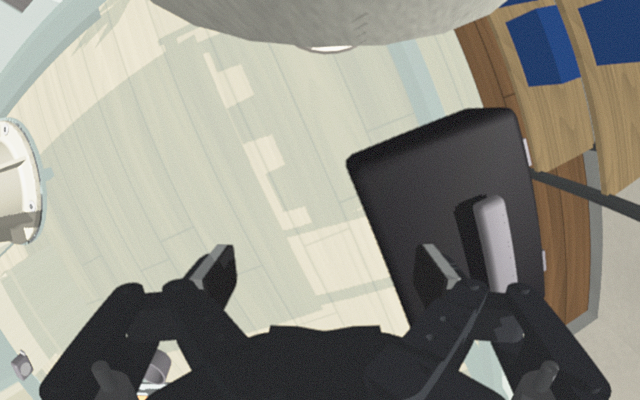

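Candidates: the guide at top (300,238) with a wood-coloured slat in its channel, and a smaller guide at (298,160). The purple bar at (385,222) is slat-shaped, but the wrong colour. The larger guide with the wooden slat fits; next I confirm it in enlarged crops.

```bash
python3 - <<'E'
from h import *
for n,b,s,o in (("top",(225,140,355,290),4,"top0c.png"),("side",(230,150,350,250),6,"side0c.png")):
    d=load(n); im=d["frame"][b[1]:b[3],b[0]:b[2],::-1]
    im=cv2.resize(im,None,fx=s,fy=s,interpolation=cv2.INTER_CUBIC); cv2.imwrite("pics/"+o,im)
E
```

```text
(no output)
```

View pics/top0c.png

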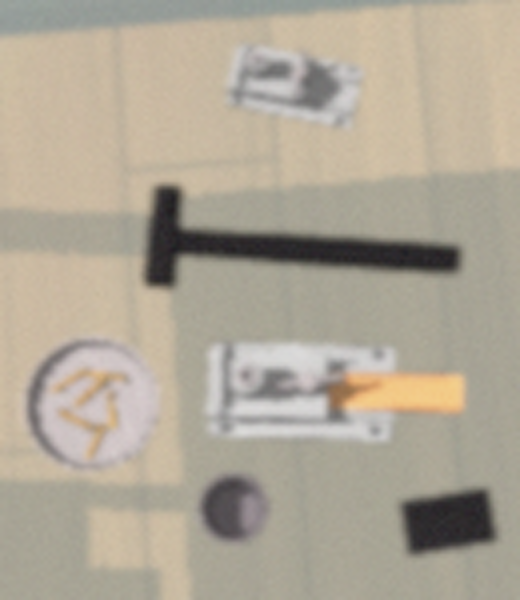

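View pics/side0c.png

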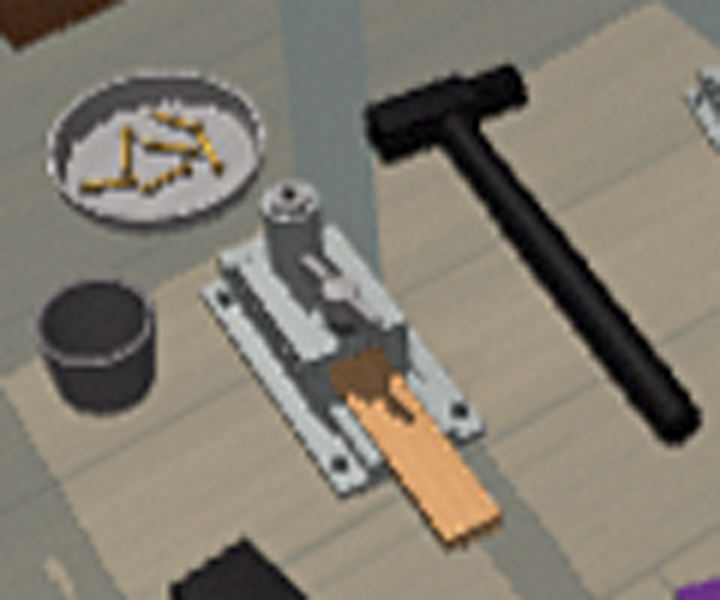

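```bash
python3 - <<'E'
from h import *
d=load("top")
c=[(210,345),(395,345),(392,441),(206,437)]
for u,v in c: print(atz(d,225+u/4,140+v/4,8).round(1))
print("slat tail", [atz(d,225+u/4,140+v/4,20).round(1) for u,v in((466,375),(466,413))])
print("tower top", atz(d,225+247/4,140+378/4,84).round(1))
ds=load("side")
print("side tower", atz(ds,230+290/6,150+197/6,84).round(1))
print("side tail", [atz(ds,230+u/6,150+v/6,20).round(1) for u,v in((449,540),(502,512))])
print("side hub", atz(ds,230+340/6,150+290/6,63).round(1))
print("wing ends", [atz(ds,230+u/6,150+v/6,63).round(1) for u,v in((306,257),(372,318))])
E
```

```text
[576.1 175.7   8. ]
[562.3  17.9   8. ]
[480.4  27.6   8. ]
[497.6 184.4   8. ]
slat tail [array([529.4, -39.6,  20. ]), array([497.2, -36.5,  20. ])]
tower top [532.9 141.4  84. ]
side tower [535.5 136.7  84. ]
side tail [array([501.6, -37.1,  20. ]), array([530.5, -38.9,  20. ])]
side hub [530.   88.1  63. ]
wing ends [array([529.3, 116.3,  63. ]), array([531.7,  63.9,  63. ])]
```

The crops confirm it: the larger guide's tower is at side (278,183), the slat runs out to (310,238), and the wings lie nearly along the channel. Next I move above it with the fingers shut.

servo_tool([
  [[1.9,-3.4,0],0.1,0],
  [[1.9,-3.4,0],0.1,0],
  [[1.9,-3.4,0],0.1,0],
  [[1.9,-3.4,0],0,0],
  [[1.9,-3.4,0],0,0],
], squeeze=20)

```text
clock: 0.57
eef_pos: [341.5, 402.8, 242.1]
tcp_rot: [-3.141, -0.0, 3.038]
contact_force: [0.8, 0.3, 0.1]
opening: 0.298
```

servo_tool([
  [[1.9,-3.4,0],0,0],
  [[1.9,-3.4,0],0,0],
  [[1.9,-3.4,0],0,0],
  [[1.9,-3.4,0],0,0],
  [[1.9,-3.4,0],0,0],
])

```text
clock: 0.98
eef_pos: [436.6, 232.7, 242.3]
tcp_rot: [3.142, 0.0, 3.037]
contact_force: [1.2, 0.8, -0.1]
opening: 0.002
```

servo_tool([
  [[1.9,-3.4,0],0,0],
  [[1.9,-3.4,0],0,0],
  [[1.9,-3.4,0],0,0],
  [[1.9,-3.4,0],0,0],
  [[0,0,0],0,0],
])

```text
clock: 1.4
eef_pos: [514.8, 93.4, 242.4]
tcp_rot: [-3.14, 0.002, 3.033]
contact_force: [-0.9, 0.3, -0.6]
opening: 0.003
```

```bash
python3 - <<'E'
from h import *
s=r.sense(); np.save("/tmp/wp.npy",np.r_[s["eef_pos"],s["tcp_rot"]]); print(s["eef_pos"],s["tcp_rot"],s["qpos"].round(2))
d=save("wrist","wrist1.png")
E
```

```text
[514.83424048  93.40449777 242.35532713] [-3.13992897e+00  1.93159553e-03  3.03317349e+00] [ 0.18  0.19  1.85 -0.    1.1  -1.28]
```

View pics/wrist1.png

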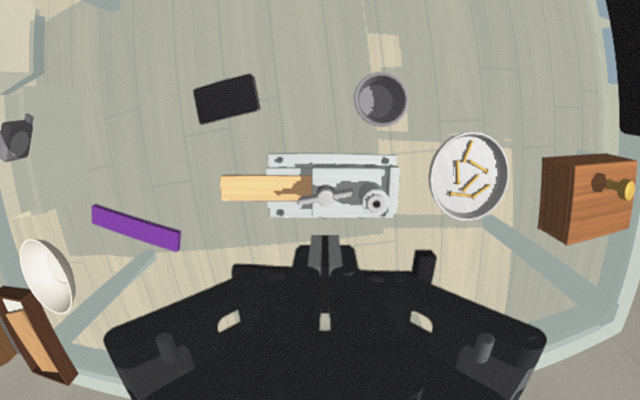

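```bash
python3 - <<'E'
from h import *
d=load("wrist"); b=(210,140,410,280)
im=cv2.resize(d["frame"][b[1]:b[3],b[0]:b[2],::-1],None,fx=4,fy=4,interpolation=cv2.INTER_CUBIC); cv2.imwrite("pics/wrist1c.png",im)
E
```

```text
(no output)
```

View pics/wrist1c.png

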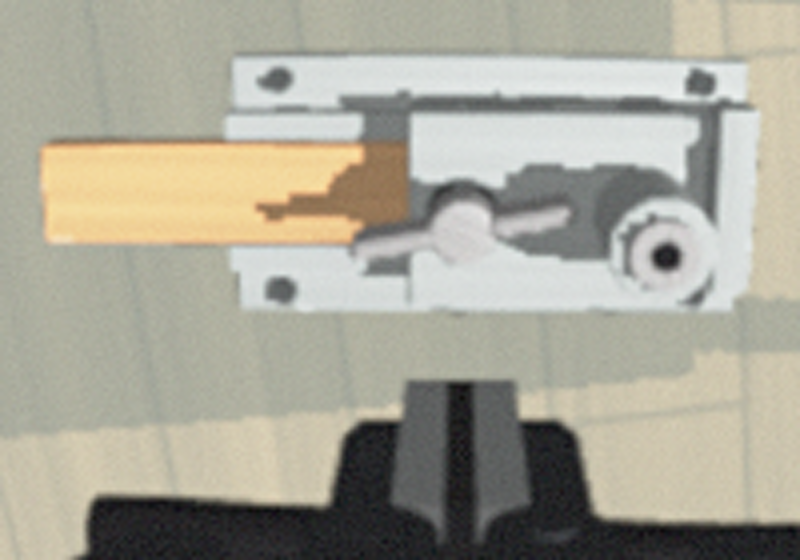

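```bash
cat >> h.py <<'E'
from scipy.spatial.transform import Rotation as Ro
def wproj(d,wp,p):
    R=Ro.from_euler("xyz",wp[3:]).as_matrix(); q=R.T@(np.asarray(p)-wp[:3])
    c=np.linalg.inv(d["hand_eye"])@np.append(q,1); c=c[:3]
    rr=np.hypot(c[0],c[1]); th=np.arctan2(rr,c[2]); return f(d)*th*c[:2]/rr+[d["cx"],d["cy"]]
def watz(d,wp,u,v,z):
    a=np.array([u-d["cx"],v-d["cy"]]); rr=np.hypot(*a); th=rr/f(d)
    k=np.r_[a/rr*np.sin(th),np.cos(th)]; H=d["hand_eye"]; R=Ro.from_euler("xyz",wp[3:]).as_matrix()
    k=R@H[:3,:3]@k; o=R@H[:3,3]+wp[:3]; return o+k*(z-o[2])/k[2]
def G(g,p):
    c,s=np.cos(g[2]),np.sin(g[2]); return np.array([g[0]+c*p[0]-s*p[1],g[1]+s*p[0]+c*p[1],p[2]])
def Gi(g,p):
    c,s=np.cos(g[2]),np.sin(g[2]); x,y=p[0]-g[0],p[1]-g[1]; return np.array([c*x+s*y,-s*x+c*y])
E
python3 - <<'E'
from h import *
from scipy.optimize import least_squares
d=load("wrist"); wp=np.load("/tmp/wp.npy")
obs=[((-40,-70,8),(233,55)),((-40,86,8),(747,62)),((40,-70,8),(242,308)),((0,50,84),(662,258)),((0,0,65),(463,222))]
px=lambda u:np.array([210+u[0]/4,140+u[1]/4])
fun=lambda g:np.concatenate([wproj(d,wp,G(g,p))-px(u) for p,u in obs])
s=least_squares(fun,[529,90,-.1]); g=s.x; print(g,s.fun.round(1))
np.save("/tmp/g.npy",g)
W=lambda u,z:Gi(g,watz(d,wp,*px(u),z)).round(1)
print("tail",W((42,145),20),W((45,243),20))
a,b=W((357,247),64),W((567,213),64); print("wings",a,b, "hub",W((463,222),65), np.arctan2(*(a-b)[::-1]))
for n in("top","side"):
    D=load(n); print(n,"tower",proj(D,G(g,(0,50,84))),"corner",proj(D,G(g,(40,-70,8))), proj(D,G(g,(-40,86,8))))
D=load("top");print([(225+u/4,140+v/4) for u,v in((247,378),(395,345),(206,437))]);print([(230+u/6,150+v/6) for u,v in((290,197),(484,433),(203,290))])
E
```

```text
[ 5.30433293e+02  9.14465976e+01 -1.20079638e-01] [-0.5 -0.7  0.3 -0.5 -0.8 -0.4  0.9 -1.  -0.1  2.5]
tail [ -13.9 -127.5] [  16.9 -128.7]
wings [  4.7 -27.5] [-5.2 27. ] hub [-2.7  0.1] -1.391104299631404
top tower [286.76065843 233.41673949] corner [323.99096751 226.39562315] [277.23720152 248.17026342]
side tower [277.76242948 181.86386659] corner [310.75774949 220.58127114] [262.74110826 197.23975956]
[(286.75, 234.5), (323.75, 226.25), (276.5, 249.25)]
[(278.3333333333333, 182.83333333333334), (310.6666666666667, 222.16666666666669), (263.8333333333333, 198.33333333333334)]
```

```bash
python3 - <<'E'
from h import *
d=load("top")
for u,v in((363,213),(363,222),(347,277),(346,263),(327,265),(340,207)): print(u,v,atz(d,u,v,10).round())
g=[530,91.2,-.12]
for y in(-155,-146,-101): print(G(g,(0,y,0)))
E
```

```text
363 213 [ 596. -121.   10.]
363 222 [ 565. -117.   10.]
347 277 [384. -45.  10.]
346 263 [431. -46.  10.]
327 265 [429.  19.  10.]
340 207 [624. -44.  10.]
[511.44460787 -62.68533856   0.        ]
[512.52201774 -53.75006083   0.        ]
[517.90906706  -9.07367222   0.        ]
```

servo_tool([
  [[0,-4,0],0,0],
  [[-0.1,-4,0],0,0],
  [[-0.1,-4,0],0,0],
  [[-0.1,-4.1,0],-0.015,0],
  [[0,0,-4],0,0],
])

```text
clock: 1.87
eef_pos: [513.3, -67.8, 207.9]
tcp_rot: [-3.14, 0.012, 3.018]
contact_force: [2.9, -0.6, -0.0]
opening: -0.001
```

servo_tool([
  [[0,0,-4],0,0],
  [[0,0,-4],0,0],
  [[0,0,-4],0,0],
  [[0,0,-4],0,0],
  [[0,0,-1.6],0,0],
])

```text
clock: 2.28
eef_pos: [505.9, -61.2, 21.9]
tcp_rot: [3.141, -0.006, 3.022]
contact_force: [-0.4, 0.4, 0.8]
opening: -0.002
```

servo_tool([
  [[0,0,-0.4],0,0],
  [[0,0,0],0,0],
])

```text
clock: 2.45
eef_pos: [508.2, -61.6, 21.2]
tcp_rot: [3.141, -0.003, 3.023]
contact_force: [0.3, -0.8, -0.0]
opening: -0.0
```

```bash
python3 - <<'E'
from h import *
d=save("side","side2.png",(230,150,350,290),5)
print(r.sense()["eef_pos"])
E
```

```text
[509.26449519 -61.85838995  22.53725339]
```

View pics/side2.png

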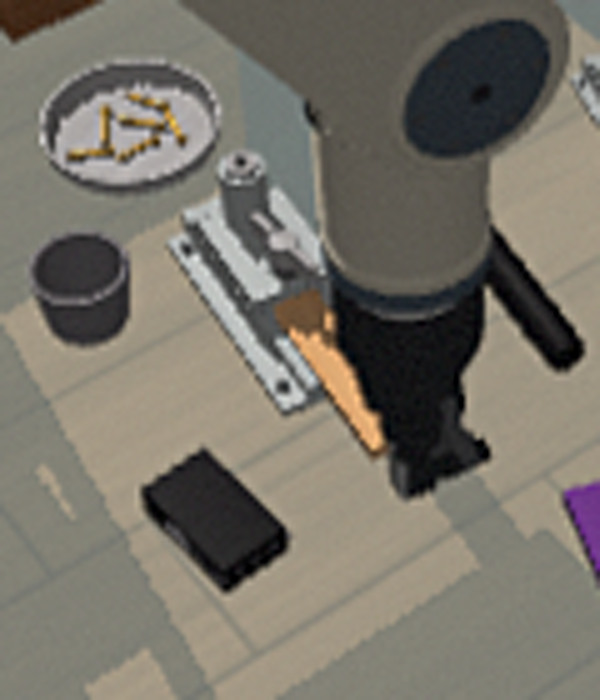

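The closed fingers stand behind the slat's tail, with the tip at side (312,246). Next I push along guide +y, direction (0.12, 0.99).

servo_tool([
  [[0.3,0.8,0],0,0],
  [[0.1,0.8,0],0,0],
  [[0.1,0.7,0],0,0],
  [[0.1,0.7,0],0,0],
  [[0.1,0.7,0],0,0],
])

```text
clock: 2.92
eef_pos: [516.7, -24.6, 23.1]
tcp_rot: [3.142, 0.001, 3.022]
contact_force: [0.4, -0.8, 1.0]
opening: -0.0
```

servo_tool([
  [[0.08,0.6,0],0,0],
  [[0.03,0.3,0],0,0],
  [[0,0,0],0,0],
])

```text
clock: 3.17
eef_pos: [517.3, -15.8, 22.4]
tcp_rot: [3.142, 0.0, 3.023]
contact_force: [0.1, -0.0, -0.1]
opening: -0.0
```

servo_tool([
  [[0.04,0.3,0],0,0],
  [[0.03,0.2,0],0,0],
  [[0,0,0],0,0],
])

```text
clock: 3.42
eef_pos: [517.9, -11.3, 22.2]
tcp_rot: [3.142, -0.0, 3.022]
contact_force: [0.3, 0.3, 0.2]
opening: 0.001
```

```bash
python3 - <<'E'
from h import *
s=r.sense(); np.save("/tmp/wp.npy",np.r_[s["eef_pos"],s["tcp_rot"]]); print(s["eef_pos"],s["contact_force"])
d=save("wrist","wrist3.png")
d=save("top","top3.png",(270,200,370,270),8)
E
```

```text
[517.9278716  -11.34769856  22.1987868 ] [0.33366739 0.26702911 0.17747597]
```

View pics/wrist3.png

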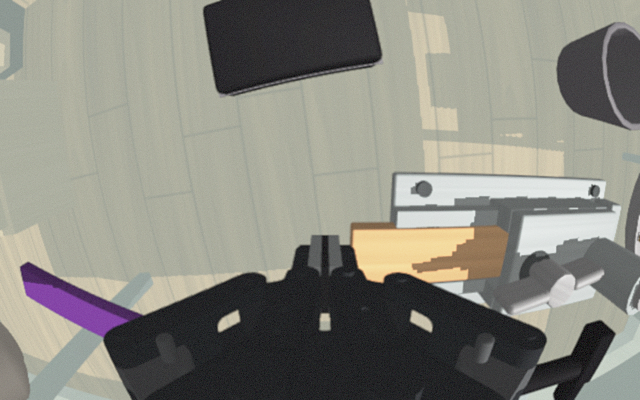

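View pics/top3.png

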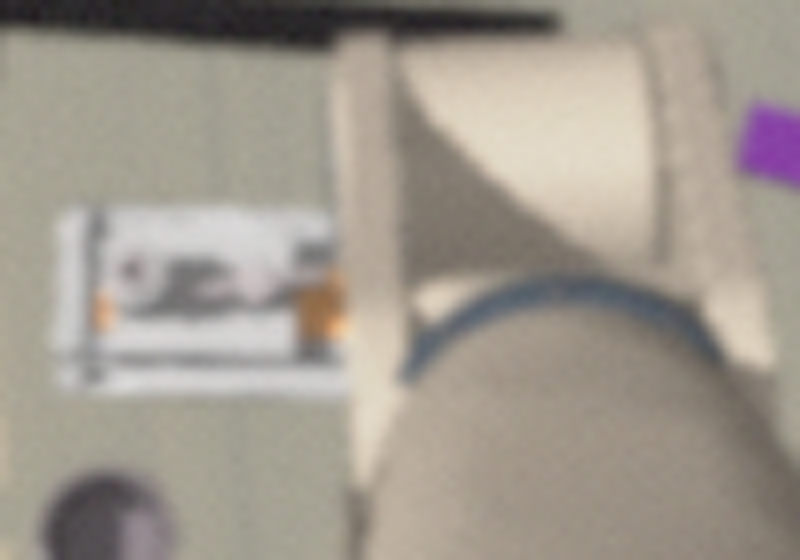

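The slat's orange front now shows in the gap at the stop, at top crop (105,310). I creep on until force builds.

servo_tool([
  [[0.02,0.2,0],0,0],
  [[0.02,0.15,0],0,0],
  [[0,0,0],0,0],
])

```text
clock: 3.77
eef_pos: [518.3, -7.8, 22.2]
tcp_rot: [3.142, -0.0, 3.022]
contact_force: [0.5, -0.2, 1.1]
opening: 0.001
```

servo_tool([
  [[0.02,0.2,0],0,0],
  [[0,0,0],0,0],
])

```text
clock: 3.93
eef_pos: [518.6, -5.8, 22.3]
tcp_rot: [3.142, 0.0, 3.022]
contact_force: [-0.3, -0.5, 0.3]
opening: -0.0
```

servo_tool([
  [[0.02,0.2,0],0,0],
  [[0,0,0],0,0],
])

```text
clock: 4.1
eef_pos: [518.5, -5.0, 22.2]
tcp_rot: [-3.14, -0.0, 3.023]
contact_force: [0.5, -10.4, -0.4]
opening: 0.0
```

Force of −10.4 N at the stop, so the slat is home. Next I back off, rise, and check from above.

servo_tool([
  [[-0.1,-1,0],0,0],
  [[-0.1,-1,0],0,0],
  [[0,0,3],0,0],
  [[0,0,4],0,0],
  [[0,0,4],0,0],
])

```text
clock: 4.52
eef_pos: [515.5, -24.7, 132.7]
tcp_rot: [3.142, -0.003, 3.021]
contact_force: [0.6, -0.5, 0.7]
opening: -0.001
```

servo_tool([
  [[0,2,1],0,0],
  [[0,0,0],0,0],
])

```text
clock: 4.68
eef_pos: [519.1, -3.2, 145.9]
tcp_rot: [3.14, 0.006, 3.021]
contact_force: [0.5, 0.9, 0.2]
opening: -0.006
```

```bash
python3 - <<'E'
from h import *
s=r.sense(); np.save("/tmp/wp.npy",np.r_[s["eef_pos"],s["tcp_rot"]]); print(s["eef_pos"],s["tcp_rot"],s["contact_force"],s["qpos"])
d=save("wrist","wrist4.png")
d=save("top","top4.png",(260,210,340,270),8)
E
```

```text
[519.05299241  -3.15868724 145.92547052] [3.13986298 0.00647909 3.02098565] [0.51251529 0.92652264 0.21111591] [-9.61516244e-03  3.05996500e-01  1.94996870e+00  1.30033749e-03
  8.78997057e-01 -1.46063629e+00]
```

View pics/wrist4.png

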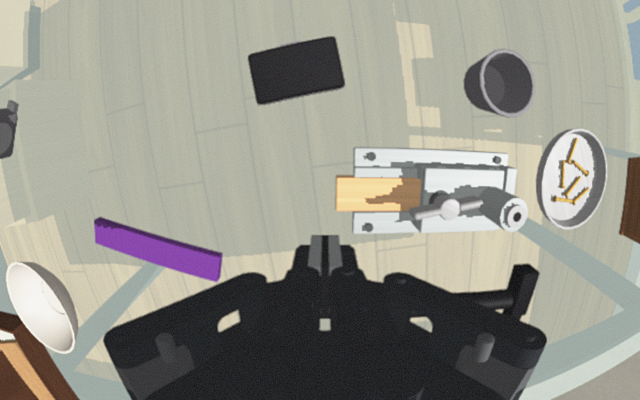

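View pics/top4.png

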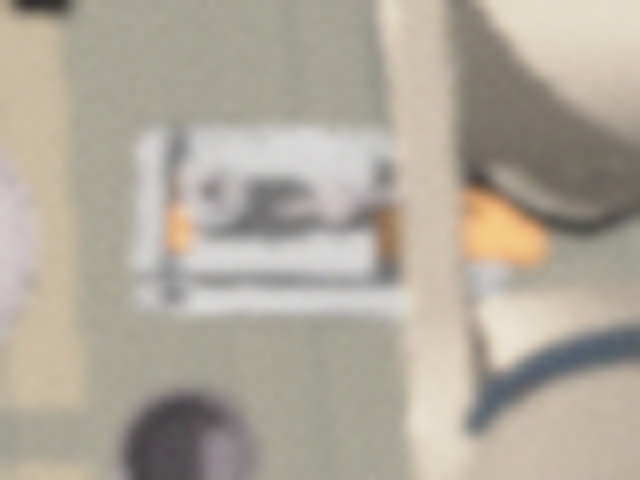

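The slat is home: its tail shows at wrist (336,194), and orange fills the gap up to the stop bar at top crop (165,228). The arm now stands at about y −3. Next I plan the strokes.

```bash
cat >> h.py <<'E'
g0=np.array([530,91.2,-.12])
def C(th,rho=22,off=14,g=g0): return G(g,(rho*np.cos(th)-off*np.sin(th),rho*np.sin(th)+off*np.cos(th),0))[:2]
E
python3 - <<'E'
from h import *
d=load("wrist"); wp=np.load("/tmp/wp.npy")
print("hub px pred",wproj(d,wp,G(g0,(0,0,65))),"tower",wproj(d,wp,G(g0,(0,50,84))))
p=np.array([519.05,-3.16]); c=C(-1.39,22,21); print("start",c,(c-p)/10)
th=-1.39; prev=c
for k in range(26):
    c=C(th-0.12*k); print(k,round(th-.12*k,2),c.round(1),((c-prev)/10).round(2)); prev=c
E
```

```text
hub px pred [450.10871607 209.15944452] tower [515.98956751 215.74699232]
start [552.29789731  70.51658211] [3.32478973 7.36765821]
0 -1.39 [545.3  70.1] [-0.7  -0.04]
1 -1.51 [542.7  68.4] [-0.26 -0.17]
2 -1.63 [539.9  67.1] [-0.28 -0.14]
3 -1.75 [536.9  66.1] [-0.3 -0.1]
4 -1.87 [533.8  65.4] [-0.31 -0.06]
5 -1.99 [530.7  65.1] [-0.31 -0.03]
6 -2.11 [527.6  65.2] [-0.31  0.01]
7 -2.23 [524.5  65.7] [-0.31  0.05]
8 -2.35 [521.5  66.6] [-0.3   0.08]
9 -2.47 [518.6  67.7] [-0.29  0.12]
10 -2.59 [515.9  69.3] [-0.27  0.15]
11 -2.71 [513.4  71.1] [-0.25  0.18]
12 -2.83 [511.1  73.3] [-0.23  0.21]
13 -2.95 [509.1  75.7] [-0.2   0.24]
14 -3.07 [507.3  78.3] [-0.17  0.26]
15 -3.19 [506.   81.1] [-0.14  0.28]
16 -3.31 [504.9  84. ] [-0.1  0.3]
17 -3.43 [504.2  87.1] [-0.07  0.31]
18 -3.55 [503.9  90.2] [-0.03  0.31]
19 -3.67 [504.   93.3] [0.01 0.31]
20 -3.79 [504.5  96.4] [0.04 0.31]
21 -3.91 [505.3  99.4] [0.08 0.3 ]
22 -4.03 [506.4 102.3] [0.12 0.29]
23 -4.15 [507.9 105.1] [0.15 0.27]
24 -4.27 [509.8 107.6] [0.18 0.25]
25 -4.39 [511.9 109.9] [0.21 0.23]
```

servo_tool([
  [[1.9,2.4,0],0.09,0],
  [[1.4,2.5,0],0.09,0],
  [[0,2.5,0],0,0],
  [[0,0,0],0,0],
])

```text
clock: 5.12
eef_pos: [549.5, 72.2, 140.4]
tcp_rot: [3.141, -0.002, -3.08]
contact_force: [-0.5, -0.8, -0.1]
opening: -0.002
```

servo_tool([
  [[0,0,-2.5],0,0],
  [[0,0,-2.5],0,0],
  [[0,0,-2.5],0,0],
  [[0,0,-1.1],0,0],
  [[0,0,0],0,0],
])

```text
clock: 5.53
eef_pos: [547.0, 68.8, 52.9]
tcp_rot: [-3.141, -0.007, -3.082]
contact_force: [-0.5, -1.1, 0.7]
opening: 0.001
```

```bash
python3 - <<'E'
from h import *
s=r.sense(); wp=np.r_[s["eef_pos"],s["tcp_rot"]]; np.save("/tmp/wp.npy",wp); print(s["eef_pos"],s["tcp_rot"],s["contact_force"],s["qpos"].round(2))
d=save("wrist","wrist5.png",(220,120,420,270),4)
E
```

```text
[547.00300316  68.79035031  52.85243745] [-3.14105155 -0.00654793 -3.08197534] [-0.54472061 -1.14148206  0.66558677] [ 0.12  0.5   1.92 -0.    0.73 -1.51]
```

View pics/wrist5.png

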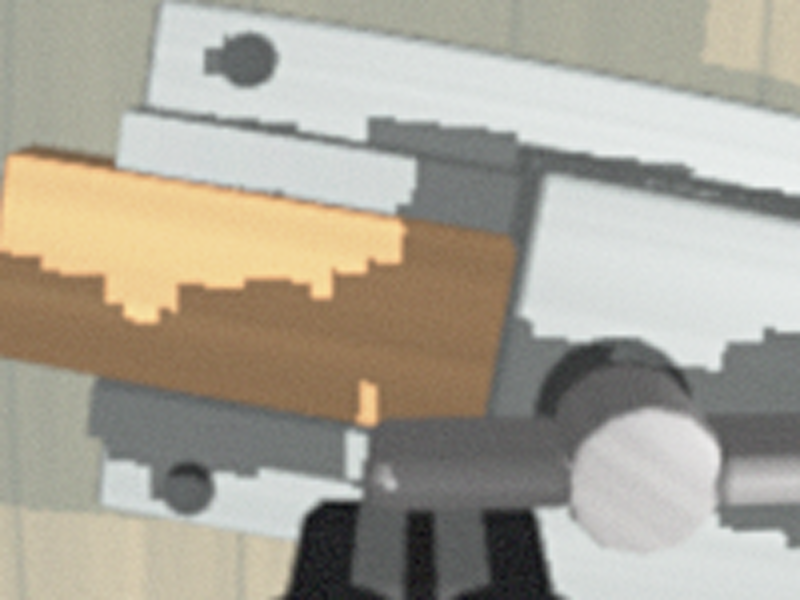

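```bash
cat > plan.py <<'E'
import sys
from h import *
th=float(sys.argv[1]); n=int(sys.argv[2]); rho=float(sys.argv[3]) if len(sys.argv)>3 else 24
s=r.sense(); prev=s["eef_pos"][:2]; q=Gi(g0,prev)
print("now",s["eef_pos"].round(1),"yaw",s["tcp_rot"][2].round(3),"guide",q.round(1),"F",s["contact_force"].round(1))
for k in range(1,n+1):
    c=C(th-0.12*k,rho); print(k,round(th-.12*k,2),((c-prev)/10).round(2)); prev=c
E
python3 plan.py -1.39 10
```

```text
now [548.2  69.1  54.6] yaw -3.082 guide [ 20.7 -19.8] F [ 0.1 -0.4 -0.1]
1 -1.51 [-0.57 -0.27]
2 -1.63 [-0.31 -0.13]
3 -1.75 [-0.32 -0.09]
4 -1.87 [-0.33 -0.06]
5 -1.99 [-0.33 -0.02]
6 -2.11 [-0.33  0.02]
7 -2.23 [-0.33  0.06]
8 -2.35 [-0.32  0.1 ]
9 -2.47 [-0.3   0.14]
10 -2.59 [-0.28  0.17]
```

servo_tool([
  [[0,0,0.6],0,0],
  [[0,0,0],0,0],
])

```text
clock: 5.75
eef_pos: [551.0, 69.8, 64.2]
tcp_rot: [3.141, 0.002, -3.082]
contact_force: [1.0, 0.2, 0.0]
opening: 0.004
```

The earlier readings were transient lag: the arm settles on the commanded pose. Now the first stroke on wing A.

servo_tool([
  [[-0.5,-0.1,-0.4],0,0],
  [[-0.5,-0.3,0],-0.12,0],
  [[-0.31,-0.13,0],-0.12,0],
  [[-0.32,-0.09,0],-0.12,0],
  [[-0.33,-0.06,0],-0.12,0],
])

```text
clock: 6.17
eef_pos: [530.6, 63.1, 59.2]
tcp_rot: [3.14, 0.002, 2.716]
contact_force: [1.3, 0.6, -0.9]
opening: 0.0
```

servo_tool([
  [[-0.33,-0.02,0],-0.12,0],
  [[-0.33,0.02,0],-0.12,0],
  [[-0.33,0.06,0],-0.12,0],
  [[-0.32,0.1,0],-0.12,0],
  [[-0.3,0.14,0],-0.12,0],
])

```text
clock: 6.58
eef_pos: [514.5, 66.2, 59.2]
tcp_rot: [3.14, 0.001, 2.116]
contact_force: [1.0, 0.3, -0.7]
opening: 0.002
```

```bash
python3 plan.py -2.47 16; python3 - <<'E'
from h import *
save("wrist","wrist6.png",(220,120,420,270),4)
E
```

```text
now [514.5  66.2  59.2] yaw 2.116 guide [-12.4 -26.7] F [ 1.   0.3 -0.7]
1 -2.59 [-0.04  0.23]
2 -2.71 [-0.26  0.21]
3 -2.83 [-0.23  0.24]
4 -2.95 [-0.2   0.26]
5 -3.07 [-0.17  0.29]
6 -3.19 [-0.14  0.3 ]
7 -3.31 [-0.1   0.32]
8 -3.43 [-0.06  0.33]
9 -3.55 [-0.02  0.33]
10 -3.67 [0.02 0.33]
11 -3.79 [0.06 0.33]
12 -3.91 [0.1  0.32]
13 -4.03 [0.14 0.3 ]
14 -4.15 [0.17 0.29]
15 -4.27 [0.2  0.26]
16 -4.39 [0.23 0.24]
```

View pics/wrist6.png

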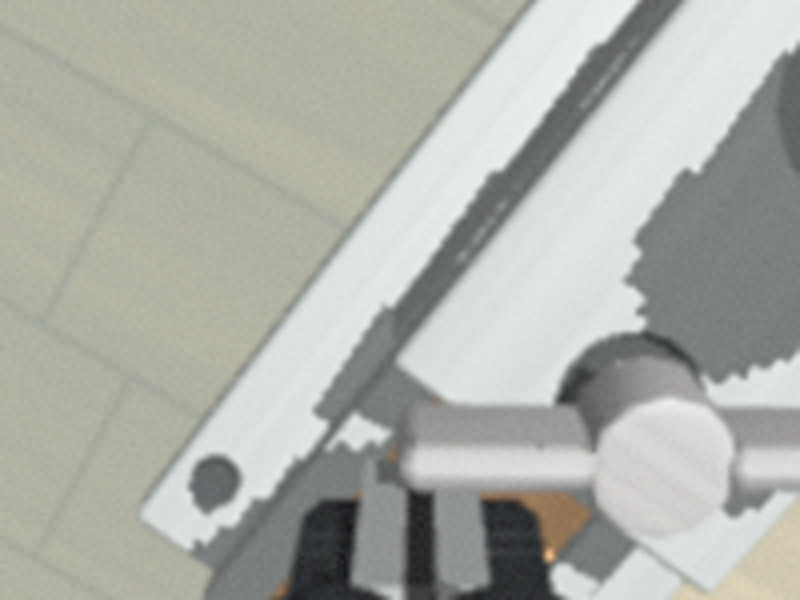

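The stroke works: wing A has followed round with the finger flat behind it, at wrist crop (420,470). I continue the arc.

servo_tool([
  [[-0.18,0.2,0],-0.12,0],
  [[-0.25,0.21,0],-0.12,0],
  [[-0.22,0.24,0],-0.12,0],
  [[-0.2,0.26,0],-0.12,0],
  [[-0.17,0.29,0],-0.12,0],
])

```text
clock: 7.05
eef_pos: [503.6, 78.1, 58.8]
tcp_rot: [3.141, 0.0, 1.519]
contact_force: [-0.1, -0.4, -0.1]
opening: -0.002
```

servo_tool([
  [[-0.13,0.3,0],-0.12,0],
  [[-0.09,0.32,0],-0.12,0],
  [[-0.05,0.33,0],-0.12,0],
  [[-0.02,0.33,0],-0.12,0],
  [[0.03,0.33,0],-0.12,0],
])

```text
clock: 7.47
eef_pos: [500.8, 94.3, 58.7]
tcp_rot: [-3.142, 0.0, 0.919]
contact_force: [-1.7, -0.5, -0.8]
opening: -0.001
```

```bash
python3 plan.py -3.67 6; python3 - <<'E'
from h import *
save("wrist","wrist7.png",(220,120,420,270),4)
E
```

```text
now [500.8  94.3  58.7] yaw 0.919 guide [-29.4  -0.4] F [-1.7 -0.5 -0.8]
1 -3.79 [0.22 0.35]
2 -3.91 [0.1  0.32]
3 -4.03 [0.14 0.3 ]
4 -4.15 [0.17 0.29]
5 -4.27 [0.2  0.26]
6 -4.39 [0.23 0.24]
```

View pics/wrist7.png

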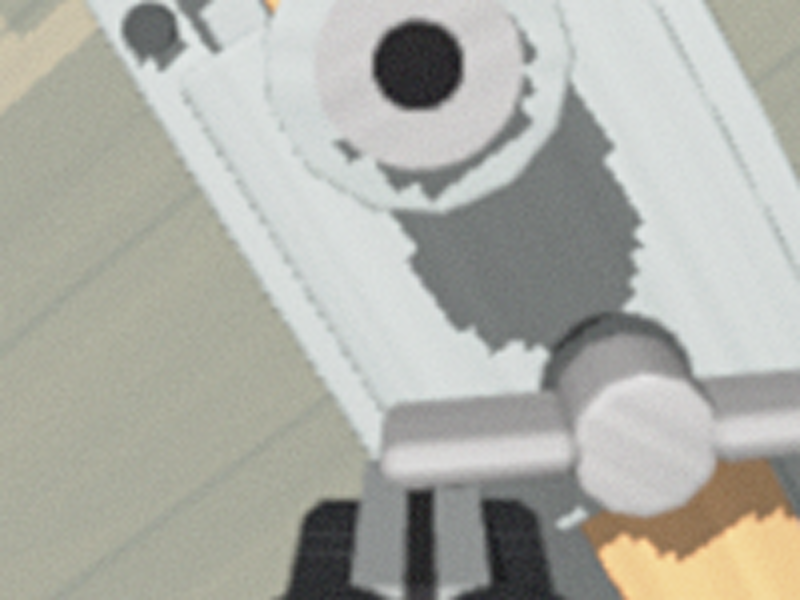

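servo_tool([
  [[0.15,0.35,0],-0.12,0],
  [[0.12,0.31,0],-0.12,0],
  [[0.14,0.3,0],-0.12,0],
  [[0.17,0.28,0],-0.12,0],
  [[0.2,0.26,0],-0.12,0],
])

```text
clock: 7.93
eef_pos: [508.8, 109.3, 58.6]
tcp_rot: [-3.142, 0.0, 0.322]
contact_force: [-1.7, -0.3, -1.5]
opening: 0.001
```

```bash
python3 plan.py -4.27 2; python3 - <<'E'
from h import *
s=r.sense();np.save("/tmp/wp.npy",np.r_[s["eef_pos"],s["tcp_rot"]])
save("wrist","wrist8.png",(220,120,420,270),4)
E
```

```text
now [508.8 109.3  58.6] yaw 0.322 guide [-23.2  15.4] F [-1.7 -0.3 -1.5]
1 -4.39 [0.27 0.26]
2 -4.51 [0.26 0.21]
```

View pics/wrist8.png

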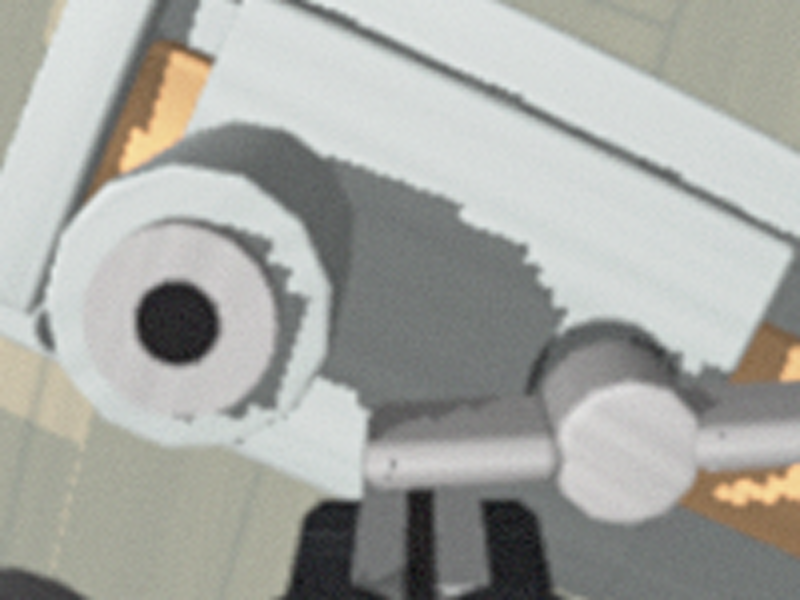

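Wing A is now about −4.25 rad, pointing near the tower, and the finger is clear of the tower. The slat is still against the stop at crop (130,130). Next I back off, lift, turn, and cross over to wing B.

servo_tool([
  [[-0.7,-0.2,0],0,0],
  [[-0.76,-0.23,0],0,0],
  [[0,0,1.0],0.12,0],
  [[0,0,1.5],0.12,0],
  [[0,0,1.0],0.12,0],
])

```text
clock: 8.4
eef_pos: [493.4, 104.5, 94.0]
tcp_rot: [-3.141, 0.0, 0.693]
contact_force: [-0.2, -0.3, 0.3]
opening: 0.0
```

servo_tool([
  [[0.6,-0.3,0],0.12,0],
  [[1.36,-0.56,0],0.12,0],
  [[1.6,-0.6,0],0.12,0],
  [[1.6,-0.65,0],0.12,0],
  [[1.6,-0.65,0],0.12,0],
])

```text
clock: 8.82
eef_pos: [561.7, 76.7, 93.4]
tcp_rot: [-3.141, 0.0, 1.294]
contact_force: [0.9, 0.1, 0.1]
opening: -0.002
```

servo_tool([
  [[0,0,0],0.12,0],
  [[0,0,0],0.12,0],
  [[0,0,0],0.12,0],
  [[0,0,0],0.12,0],
  [[0,0,0],0.12,0],
])

```text
clock: 9.23
eef_pos: [560.9, 76.9, 93.2]
tcp_rot: [-3.141, -0.0, 1.893]
contact_force: [1.0, 0.2, -0.6]
opening: -0.002
```

```bash
python3 plan.py -1.13 5; python3 - <<'E'
from h import *
s=r.sense();np.save("/tmp/wp.npy",np.r_[s["eef_pos"],s["tcp_rot"]]); print(s["qpos"].round(2), C(-1.13,24,24))
save("wrist","wrist9.png",(220,100,420,250),4)
E
```

```text
now [560.9  76.9  93.2] yaw 1.893 guide [ 32.4 -10.5] F [ 1.   0.2 -0.6]
1 -1.25 [-1.24 -0.64]
2 -1.37 [-0.26 -0.21]
3 -1.49 [-0.28 -0.17]
4 -1.61 [-0.3  -0.14]
5 -1.73 [-0.32 -0.1 ]
[ 0.13  0.45  1.88 -0.    0.82 -0.19] [560.34336756  75.99210583]
```

View pics/wrist9.png

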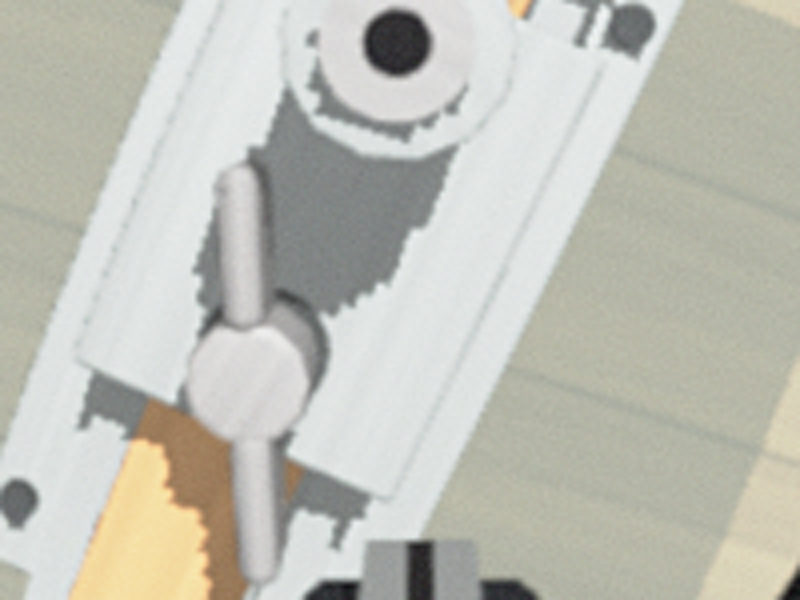

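Wing B points to crop (260,580) with the finger to the right of it. I descend and sweep.

servo_tool([
  [[0,0,-1.2],0,0],
  [[0,0,-1.2],0,0],
  [[0,0,-1.0],0,0],
  [[0,0,0],0,0],
  [[0,0,0],0,0],
])

```text
clock: 9.7
eef_pos: [561.0, 77.2, 57.9]
tcp_rot: [-3.139, -0.0, 1.881]
contact_force: [-0.1, -0.3, 0.3]
opening: 0.002
```

servo_tool([
  [[-0.6,-0.3,0],0,0],
  [[-0.55,-0.33,0],-0.12,0],
  [[-0.27,-0.21,0],-0.12,0],
  [[-0.28,-0.17,0],-0.12,0],
  [[-0.3,-0.14,0],-0.12,0],
])

```text
clock: 10.12
eef_pos: [542.2, 65.6, 59.8]
tcp_rot: [3.14, -0.0, 1.396]
contact_force: [0.8, -1.1, -0.5]
opening: -0.002
```

```bash
python3 plan.py -1.61 10; python3 - <<'E'
from h import *
save("wrist","wrist10.png",(220,100,420,250),4)
E
```

```text
now [542.2  65.6  59.8] yaw 1.396 guide [ 15.2 -24. ] F [ 0.8 -1.1 -0.5]
1 -1.73 [-0.54 -0.13]
2 -1.85 [-0.33 -0.06]
3 -1.97 [-0.33 -0.02]
4 -2.09 [-0.33  0.02]
5 -2.21 [-0.33  0.06]
6 -2.33 [-0.32  0.1 ]
7 -2.45 [-0.31  0.13]
8 -2.57 [-0.29  0.17]
9 -2.69 [-0.27  0.2 ]
10 -2.81 [-0.24  0.23]
```

View pics/wrist10.png

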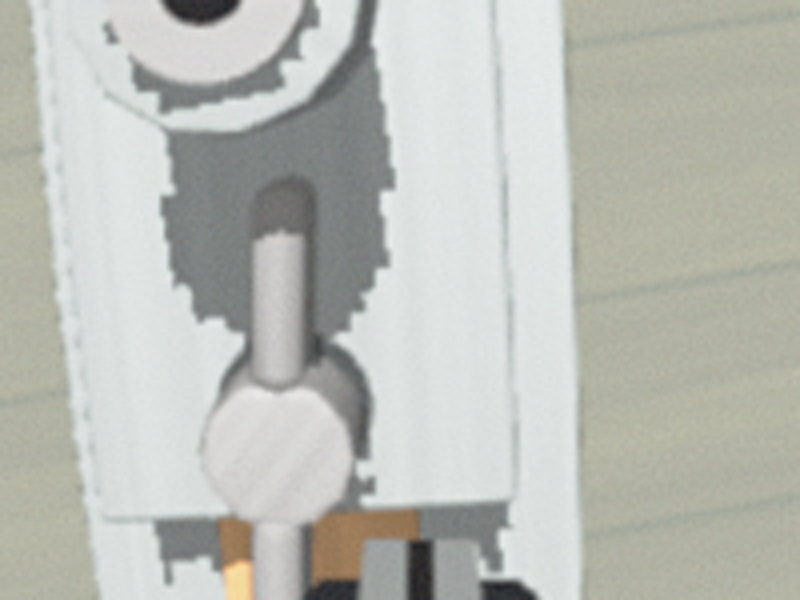

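servo_tool([
  [[-0.4,-0.1,0],-0.12,0],
  [[-0.33,-0.05,0],-0.12,0],
  [[-0.33,-0.02,0],-0.12,0],
  [[-0.33,0.02,0],-0.12,0],
  [[-0.33,0.06,0],-0.12,0],
])

```text
clock: 10.58
eef_pos: [524.7, 64.7, 59.6]
tcp_rot: [3.141, -0.0, 0.799]
contact_force: [-0.6, -2.0, -0.7]
opening: 0.0
```

servo_tool([
  [[-0.32,0.1,0],-0.12,0],
  [[-0.31,0.13,0],-0.12,0],
  [[-0.29,0.17,0],-0.12,0],
  [[-0.27,0.2,0],-0.12,0],
  [[-0.24,0.23,0],-0.12,0],
])

```text
clock: 11.0
eef_pos: [510.3, 73.1, 59.6]
tcp_rot: [3.141, -0.0, 0.199]
contact_force: [0.4, -1.0, -0.5]
opening: 0.002
```

```bash
python3 plan.py -2.81 12; python3 - <<'E'
from h import *
save("wrist","wrist11.png",(220,100,420,250),4)
E
```

```text
now [510.3  73.1  59.6] yaw 0.199 guide [-17.4 -20.3] F [ 0.4 -1.  -0.5]
1 -2.93 [-0.29  0.2 ]
2 -3.05 [-0.18  0.28]
3 -3.17 [-0.14  0.3 ]
4 -3.29 [-0.1   0.32]
5 -3.41 [-0.07  0.33]
6 -3.53 [-0.03  0.33]
7 -3.65 [0.01 0.33]
8 -3.77 [0.05 0.33]
9 -3.89 [0.09 0.32]
10 -4.01 [0.13 0.31]
11 -4.13 [0.17 0.29]
12 -4.25 [0.2  0.27]
```

View pics/wrist11.png

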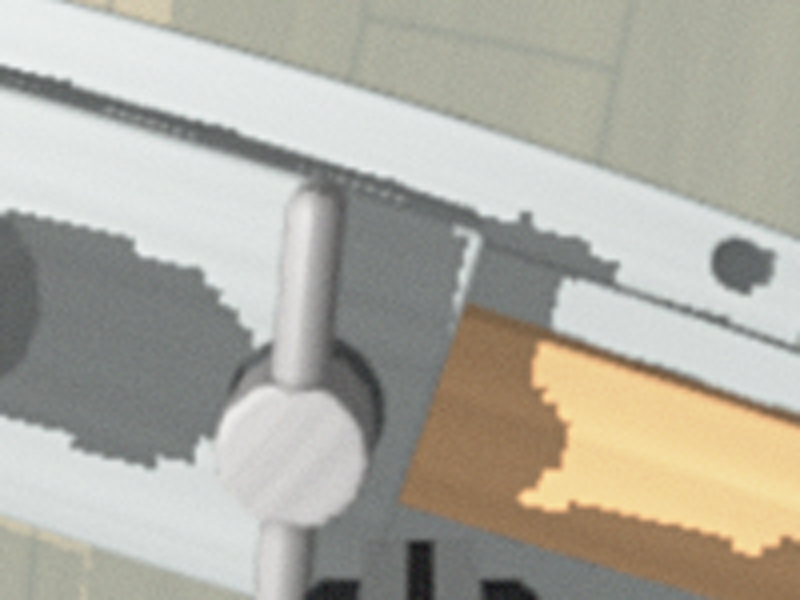

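servo_tool([
  [[-0.24,0.22,0],-0.12,0],
  [[-0.18,0.28,0],-0.12,0],
  [[-0.14,0.3,0],-0.12,0],
  [[-0.1,0.32,0],-0.12,0],
  [[-0.07,0.33,0],-0.12,0],
])

```text
clock: 11.47
eef_pos: [502.9, 87.7, 59.5]
tcp_rot: [3.141, 0.0, -0.398]
contact_force: [-0.8, -0.7, 0.3]
opening: -0.0
```

servo_tool([
  [[-0.02,0.33,0],-0.12,0],
  [[0.02,0.33,0],-0.12,0],
  [[0.05,0.33,0],-0.12,0],
  [[0.09,0.32,0],-0.12,0],
  [[0.13,0.3,0],-0.1,0],
])

```text
clock: 11.88
eef_pos: [505.4, 103.8, 59.4]
tcp_rot: [3.141, 0.0, -0.979]
contact_force: [-0.4, -1.3, -1.6]
opening: -0.005
```

```bash
python3 plan.py -4.01 3; python3 - <<'E'
from h import *
print(r.sense()["qpos"].round(2))
save("wrist","wrist12.png",(220,100,420,250),4)
E
```

```text
now [505.4 103.8  59.4] yaw -0.979 guide [-26.    9.6] F [-0.4 -1.3 -1.6]
1 -4.13 [0.14 0.26]
2 -4.25 [0.2  0.27]
3 -4.37 [0.23 0.24]
[ 0.2   0.44  2.   -0.    0.7   2.75]
```

View pics/wrist12.png

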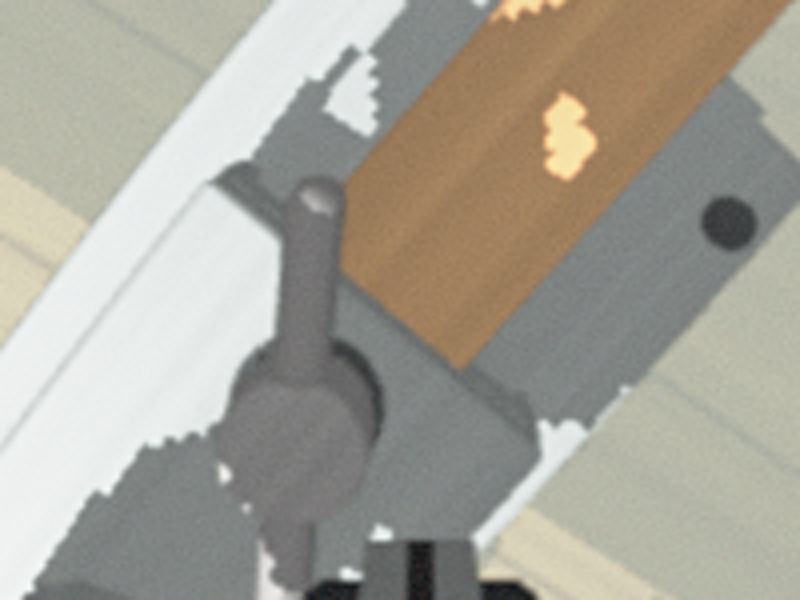

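Wing B has come round to about −4.0 rad, so wing A is at about −0.86. Now I cross over for the final stroke on wing A.

servo_tool([
  [[-0.6,-0.4,0],0,0],
  [[-0.65,-0.43,0],0,0],
  [[0,0,1.0],0.12,0],
  [[0,0,1.5],0.12,0],
  [[0,0,1.0],0.12,0],
])

```text
clock: 12.35
eef_pos: [492.6, 94.9, 95.0]
tcp_rot: [3.141, 0.0, -0.608]
contact_force: [0.7, 0.9, -0.8]
opening: -0.001
```

servo_tool([
  [[0.9,-0.1,0],0.12,0],
  [[1.6,-0.2,0],0.12,0],
  [[1.6,-0.2,0],0.12,0],
  [[1.6,-0.2,0],0.12,0],
  [[1.6,-0.2,0],0.12,0],
])

```text
clock: 12.77
eef_pos: [566.4, 85.8, 94.4]
tcp_rot: [3.142, 0.0, -0.007]
contact_force: [0.4, -0.2, -0.5]
opening: 0.002
```

servo_tool([
  [[0,0,0],0.12,0],
  [[0,0,0],0.12,0],
  [[0,0,0],0,0],
])

```text
clock: 13.02
eef_pos: [565.8, 85.9, 94.2]
tcp_rot: [-3.142, 0.001, 0.231]
contact_force: [0.6, 0.7, -0.5]
opening: -0.0
```

```bash
python3 plan.py -0.86 7; python3 - <<'E'
from h import *
save("wrist","wrist13.png",(220,100,420,250),4)
E
```

```text
now [565.8  85.9  94.2] yaw 0.231 guide [36.2 -1. ] F [ 0.6  0.7 -0.5]
1 -0.98 [-1.25 -0.97]
2 -1.1 [-0.2  -0.27]
3 -1.22 [-0.23 -0.24]
4 -1.34 [-0.26 -0.21]
5 -1.46 [-0.28 -0.18]
6 -1.58 [-0.3  -0.15]
7 -1.7 [-0.31 -0.11]
```

View pics/wrist13.png

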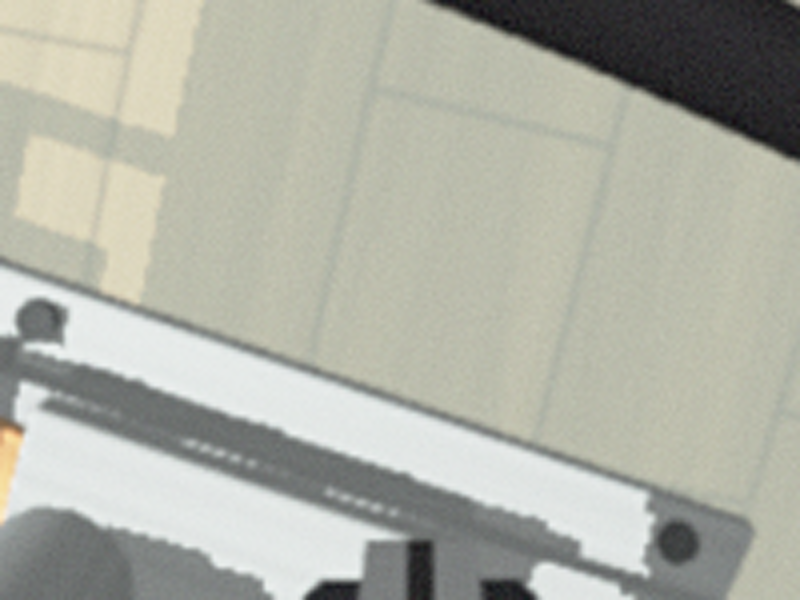

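servo_tool([
  [[0,0,-1.2],0,0],
  [[0,0,-1.2],0,0],
  [[0,0,-1.1],0,0],
  [[0,0,0],0,0],
  [[-0.3,-0.25,0],0,0],
])

```text
clock: 13.48
eef_pos: [562.9, 84.2, 58.0]
tcp_rot: [-3.141, 0.002, 0.222]
contact_force: [-1.3, 0.0, 0.2]
opening: 0.002
```

servo_tool([
  [[-0.4,-0.3,0],0,0],
  [[-0.5,-0.4,0],-0.05,0],
  [[-0.2,-0.27,0],-0.1,0],
  [[-0.23,-0.24,0],-0.1,0],
  [[-0.26,-0.21,0],-0.1,0],
])

```text
clock: 13.9
eef_pos: [547.7, 69.6, 59.8]
tcp_rot: [-3.141, -0.001, -0.133]
contact_force: [1.3, 0.3, 0.2]
opening: -0.002
```

```bash
python3 plan.py -1.34 4; python3 - <<'E'
from h import *
save("side","side14.png",(240,160,320,220),9)
save("top","top14.png",(250,200,350,275),7)
E
```

```text
now [547.7  69.6  59.8] yaw -0.133 guide [ 20.1 -19.3] F [1.3 0.3 0.2]
1 -1.46 [-0.39 -0.25]
2 -1.58 [-0.3  -0.15]
3 -1.7 [-0.31 -0.11]
4 -1.82 [-0.33 -0.07]
```

View pics/side14.png

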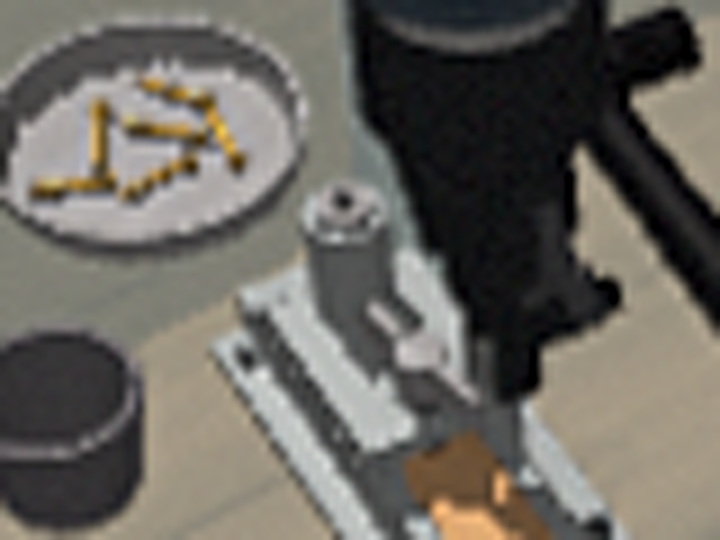

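View pics/top14.png

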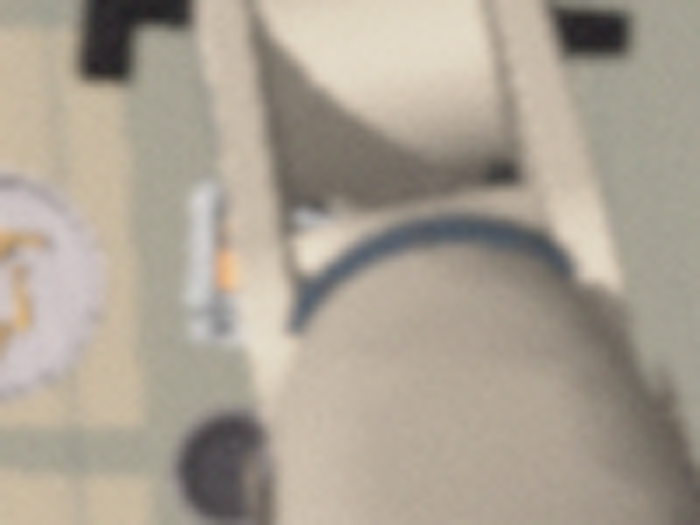

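Good: the finger is on the +x side of wing A at side crop (500,380), and the wings are nearly aligned with the channel. I finish with small steps while watching force.

servo_tool([
  [[-0.3,-0.18,0],0,0],
  [[-0.2,-0.08,0],0,0],
  [[-0.2,0,0],0,0],
  [[0,0,0],0,0],
])

```text
clock: 14.33
eef_pos: [541.7, 67.3, 59.7]
tcp_rot: [-3.141, -0.003, -0.126]
contact_force: [5.7, -1.0, -1.5]
opening: 0.0
```

servo_tool([
  [[-0.2,0,0],0,0],
  [[0,0,0],0,0],
])

```text
clock: 14.5
eef_pos: [541.5, 67.4, 59.9]
tcp_rot: [-3.141, -0.006, -0.126]
contact_force: [10.0, -0.6, -6.3]
opening: -0.002
```

Force is 10 N with the position stalled at an offset of 14 mm, which matches wings along the channel. Next I back off and check.

servo_tool([
  [[0.5,0,0],0,0],
  [[1.5,0,0],0,0],
  [[0.5,0,2],0,0],
  [[0,0,4],0,0],
  [[-1,-2,4],0,0],
])

```text
clock: 14.92
eef_pos: [555.0, 50.7, 156.2]
tcp_rot: [-3.141, 0.002, -0.126]
contact_force: [1.6, -0.1, 0.7]
opening: 0.006
```

servo_tool([
  [[1,-3.5,2],0.12,0],
  [[1,-3.5,2],0.12,0],
  [[1,-3.5,1],0.12,0],
  [[1,-3,0],0.12,0],
  [[0,0,0],0,0],
])

```text
clock: 15.33
eef_pos: [596.1, -90.7, 206.9]
tcp_rot: [3.139, -0.002, 0.36]
contact_force: [-0.2, 0.9, -0.7]
opening: 0.0
```

```bash
python3 - <<'E'
from h import *
s=r.sense();np.save("/tmp/wp.npy",np.r_[s["eef_pos"],s["tcp_rot"]]);print(s["eef_pos"],s["tcp_rot"])
save("side","side15.png",(230,150,330,225),8)
save("top","top15.png",(250,200,350,275),8)
save("wrist","wrist15.png")
E
```

```text
[596.08262867 -90.70249463 206.86519973] [ 3.13870535e+00 -1.72929762e-03  3.60061612e-01]
```

View pics/side15.png

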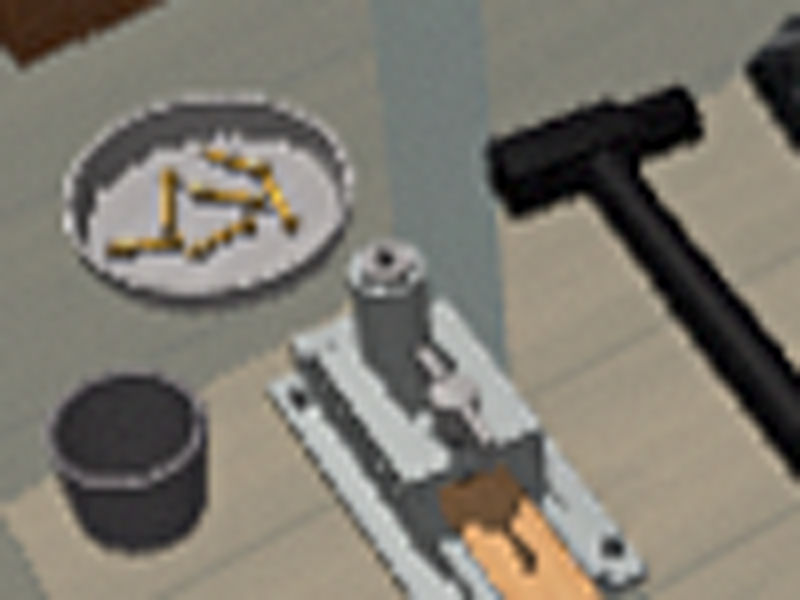

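View pics/top15.png

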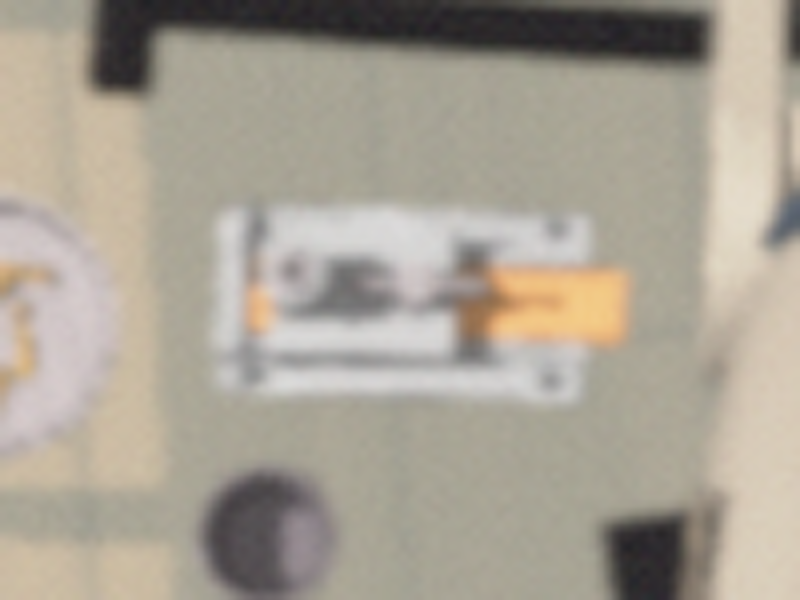

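View pics/wrist15.png

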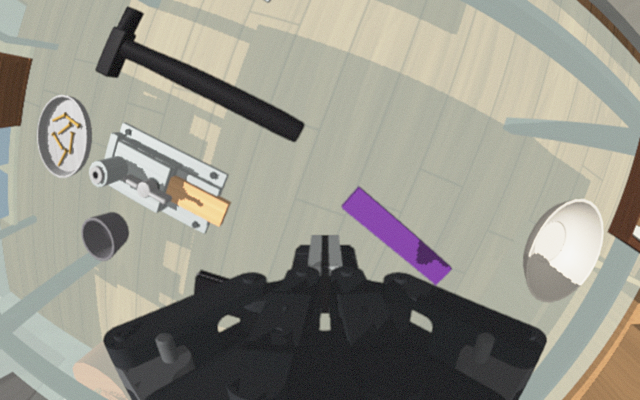

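```bash
python3 - <<'E'
from h import *
d=load("side"); P=lambda u,v,z:Gi(g0,atz(d,230+u/8,150+v/8,z)).round(1)
a,b=P(430,353,60),P(487,437,60); print(a,b,np.degrees(np.arctan2(*(b-a)[::-1])), "hub",P(457,388,61))
t=load("top"); Q=lambda u,v,z:Gi(g0,atz(t,250+u/8,200+v/8,z)).round(1)
print("tail",Q(629,270,20),Q(624,346,20),"wing end",Q(490,287,60),"front at stop",Q(249,310,20), "stop edge y", Q(245,310,26))
im=t["frame"][225:255,270:335,::-1]; cv2.imwrite("pics/top16.png",cv2.resize(im,None,fx=12,fy=12,interpolation=cv2.INTER_CUBIC))
E
```

```text
[ 1.9 18.8] [  0.5 -28.3] -91.70255796952299 hub [ 1.9 -2.6]
tail [ 13.6 -86.3] [-18.8 -85.2] wing end [ -1.5 -29. ] front at stop [-8.7 73.7] stop edge y [-9.6 74.8]
```

View pics/top16.png

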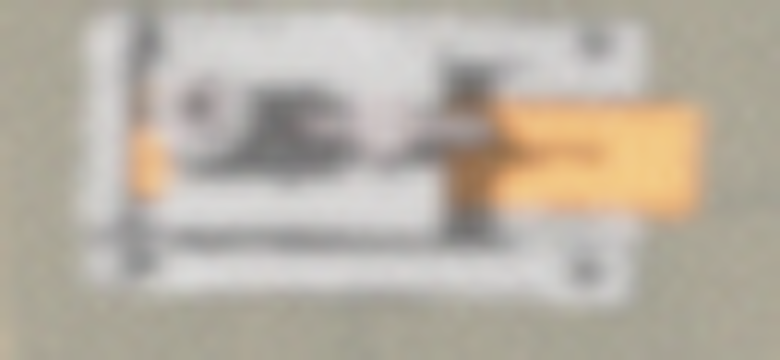

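Slat tail at guide y −86 and front at 74, so it is home. The wings lie at −91.7°, along the channel, and the arm is clear. I hand the job in.

```bash
python3 - <<'E'
from h import *
print(r.sense()["contact_force"]); print(r.sign_off())
E
```

```text
[-0.22627601 -0.34526202 -0.25465075]
the job is handed in; nothing more can be done
None
```

The slat is home against the end stop and the wing screw is wound down until it turns no further. I handed the job in at about 15.5 s of the 54 s allowed.

- **Slat:** I pushed it with the closed fingertips until the stop pushed back with about 10 N. In the last top picture its tail is at guide y ≈ −86 and its front at ≈ 74, both matching home.
- **Screw:** I used three clockwise strokes: wing A, then wing B, then wing A again. Together they took the turn from about 1.4 rad to the hard stop. There the finger stalled at 10 N with the wings along the channel. After I backed off, the wings measured about −92° in the side picture; seated is −90°.
- **Surroundings:** nothing was gripped or lifted, the neighbouring things looked undisturbed in the last pictures, and the arm ended clear of everything.

No check failed. The camera positions agree only to about 2 mm, and I did not measure the screw's height separately. That it is seated rests on the hard stop, the wing angle and the turn count.

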